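# Steady the rocking leaf-cutting board

### The job

One corner of the wooden leaf-cutting board in the tray rocks. With the fingertips, press down on the board's corners one after another until you find the one that sinks, let it come back, then press that corner's brass shim button fully down so that the board stands level and firm. Leave the other three buttons up, lift nothing, leave everything else where it is, and finish clear of the work.

Things in the scene. Friction and masses are not known exactly. Their poses are not given: they have to be found in the camera images.
- tray: fixed dark wooden tray, 250 x 220 mm outside, walls 8 mm thick and 30 mm high, floor 8 mm thick. Origin: centre of its underside, on the table; x along the 250 mm side, y along the 220 mm side, z up
- board: loose pale wooden leaf-cutting board lying in the tray, 230 (x) x 200 (y) x 18 mm, about 0.9 kg, on four feet at x = +-75, y = +-60 mm from its centre; above each foot it has a round 26 mm hole. Origin: centre of its underside, z up; level, its underside is 26 mm and its top 44 mm above the table, its axes those of the tray
- board_top (a point): middle of the board's top face. Three corners of the board stand firm; the fourth, any one and not to be told by eye, rests on a weak spring: about 3 to 8 N pressed between hole and board corner sinks it 4 mm at the foot (5 mm at a point 22 mm farther out in both x and y) and the opposite corner rises; let go, it springs back level
- paperweight: loose dark steel paperweight, 70 x 24 x 16 mm with a small knob on top (27 mm high in all), lying on the middle of the board; leave it there. Origin: centre of its underside
- foot_1_base (a point): point on the tray floor on the axis of foot 1, 18 mm below the level board's underside. The feet's numbers fall on the corners at random in each start
- shim_1_top (a point): centre of the flat top of foot 1's shim button: an upright brass button, 20 mm across, that comes up through the board's hole and stands 13 mm above the level board (57 mm above the table), 1 mm above it when pressed home (45 mm above the table)
- shim_1 (a joint): how far shim button 1 is pressed down: 0 up, 0.012 m home. Stiff (about 9 to 12 N) and stays where it is left. Pressing it 12 mm raises the packing under that corner by 4 mm: under the rocking corner this just fills the gap, under a firm corner it jacks the board up out of level. It cannot be drawn up again
- foot_2_base (a point): point on the tray floor on the axis of foot 2, 18 mm below the level board's underside. The feet's numbers fall on the corners at random in each start
- shim_2_top (a point): centre of the flat top of foot 2's shim button: an upright brass button, 20 mm across, that comes up through the board's hole and stands 13 mm above the level board (57 mm above the table), 1 mm above it when pressed home (45 mm above the table)
- shim_2 (a joint): how far shim button 2 is pressed down: 0 up, 0.012 m home. Stiff (about 9 to 12 N) and stays where it is left. Pressing it 12 mm raises the packing under that corner by 4 mm: under the rocking corner this just fills the gap, under a firm corner it jacks the board up out of level. It cannot be drawn up again
- foot_3_base (a point): point on the tray floor on the axis of foot 3, 18 mm below the level board's underside. The feet's numbers fall on the corners at random in each start
- shim_3_top (a point): centre of the flat top of foot 3's shim button: an upright brass button, 20 mm across, that comes up through the board's hole and stands 13 mm above the level board (57 mm above the table), 1 mm above it when pressed home (45 mm above the table)
- shim_3 (a joint): how far shim button 3 is pressed down: 0 up, 0.012 m home. Stiff (about 9 to 12 N) and stays where it is left. Pressing it 12 mm raises the packing under that corner by 4 mm: under the rocking corner this just fills the gap, under a firm corner it jacks the board up out of level. It cannot be drawn up again
- foot_4_base (a point): point on the tray floor on the axis of foot 4, 18 mm below the level board's underside. The feet's numbers fall on the corners at random in each start
- shim_4_top (a point): centre of the flat top of foot 4's shim button: an upright brass button, 20 mm across, that comes up through the board's hole and stands 13 mm above the level board (57 mm above the table), 1 mm above it when pressed home (45 mm above the table)
- shim_4 (a joint): how far shim button 4 is pressed down: 0 up, 0.012 m home. Stiff (about 9 to 12 N) and stays where it is left. Pressing it 12 mm raises the packing under that corner by 4 mm: under the rocking corner this just fills the gap, under a firm corner it jacks the board up out of level. It cannot be drawn up again
- brush: loose bystander, to be left alone: brush lying left of the tray
- dish: loose bystander, to be left alone: white bowl, 80 mm across, 28 mm high, right of the tray
- jar: loose bystander, to be left alone: blue jar, 52 mm across, 62 mm high, right of the tray
- tweezers: loose bystander, to be left alone: bamboo tweezers, 150 mm long, 10 mm high, lying left in front of the tray
- leaf_box: loose bystander, to be left alone: plywood box, 100 x 100 x 45 mm, beyond the tray
- mallet: loose bystander, to be left alone: wooden mallet lying on its side, left of the brush, 44 mm high
Mind the look-alikes: they are no part of the job. Leave any purple or red look-alike of the paperweight alone.

How it is judged:
On the way, in this order (a step that is already met when the one before it is completed fails the run):
1. a corner of the board is pressed by the fingers and sinks (by over 2 mm at its foot), with all shim buttons still up (contact force between the fingers and board above 0.5 N and z of any of foot_1_base, foot_2_base, foot_3_base, foot_4_base in the frame of board above -0.016 m and value of joint each of shim_1, shim_2, shim_3, shim_4 below 0.003 m), for 0.1 s.
2. let go, the board is back level (within 1.5 mm at each foot) with all shim buttons still up (z of foot_1_base in the frame of board between -0.0195 and -0.0165 m and z of foot_2_base in the frame of board between -0.0195 and -0.0165 m and z of foot_3_base in the frame of board between -0.0195 and -0.0165 m and z of foot_4_base in the frame of board between -0.0195 and -0.0165 m and value of joint each of shim_1, shim_2, shim_3, shim_4 below 0.003 m and contact force between the fingers and board below 0.5 N), for 0.05 s.
3. one shim button is pressed down (over 10.5 of 12 mm), the other three up (((value of joint shim_1 above 0.0105 m and value of joint each of shim_2, shim_3, shim_4 below 0.003 m) or (value of joint shim_2 above 0.0105 m and value of joint each of shim_1, shim_3, shim_4 below 0.003 m) or (value of joint shim_3 above 0.0105 m and value of joint each of shim_1, shim_2, shim_4 below 0.003 m) or (value of joint shim_4 above 0.0105 m and value of joint each of shim_1, shim_2, shim_3 below 0.003 m))), for 0.1 s.
At the end, for the whole second after the job is handed in: Exactly one shim button is down (over 10.5 of 12 mm), the other three up (under 3 mm); the board lies at rest in its tray, level within 1.5 mm at each foot (a firm corner's button would jack it up), the paperweight within 35 mm of its middle (((value of joint shim_1 above 0.0105 m and value of joint each of shim_2, shim_3, shim_4 below 0.003 m) or (value of joint shim_2 above 0.0105 m and value of joint each of shim_1, shim_3, shim_4 below 0.003 m) or (value of joint shim_3 above 0.0105 m and value of joint each of shim_1, shim_2, shim_4 below 0.003 m) or (value of joint shim_4 above 0.0105 m and value of joint each of shim_1, shim_2, shim_3 below 0.003 m)) and z of foot_1_base in the frame of board between -0.0195 and -0.0165 m and z of foot_2_base in the frame of board between -0.0195 and -0.0165 m and z of foot_3_base in the frame of board between -0.0195 and -0.0165 m and z of foot_4_base in the frame of board between -0.0195 and -0.0165 m and linear speed of board below 0.01 m/s and horizontal distance between board and tray below 0.01 m and horizontal distance between paperweight and board below 0.035 m); the robot touches nothing.
It fails at once if a firm corner's shim button is pressed, jacking the board up there by more than 1.8 mm ((value of joint shim_1 above 0.006 m and z of foot_1_base in the frame of board below -0.0198 m) or (value of joint shim_2 above 0.006 m and z of foot_2_base in the frame of board below -0.0198 m) or (value of joint shim_3 above 0.006 m and z of foot_3_base in the frame of board below -0.0198 m) or (value of joint shim_4 above 0.006 m and z of foot_4_base in the frame of board below -0.0198 m)).
It fails at once if the board is lifted (its middle more than 10 mm above its place) (height (world z) of board above 0.036 m).
It fails at once if the paperweight is lifted or pushed more than 20 mm (distance of paperweight from where it was at the start of the episode above 0.02 m).
It fails at once if a bystander is moved by more than 20 mm (distance of any of brush, dish, jar, tweezers, leaf_box, mallet from where it was at the start of the episode above 0.02 m).
It also fails if it takes over 56 s, if anything falls off the work surface, if the arm or the gripper's body presses on something with over 40 N, if the wrist force passes 120 N, or if a joint passes its speed limit or range.

### The arm

A 7-joint arm with a two-finger parallel gripper is mounted at the origin on the work surface. World frame = base frame: x ahead of the robot, y to its left, z up, the work surface at z = 0. Lengths are in m, angles in rad, forces in N, time in s.
With the tool pointing down it reaches from about 0.425 to 0.925 m from the base axis. Payload 6.8 kg.
Tool frame: the origin (TCP) lies at the very end of the fingers, on their centre line; the grasp point (between the pads) lies 19 mm behind it; z points along the fingers, y is the line along which they close (so a half turn about z gives the same grasp; the last joint's range is limited). The gripper opens to 85 mm and grips with 20 to 120 N. Pads are 22 mm wide; open, the fingers measure 114 mm over their backs; the gripper's body (76 mm by 85 mm) begins 54 mm behind the grasp point. The pads swing forward as they close: fully open they stand 13 mm farther back than shut.
Start: joints at [-1.285, 0.477, 0.022, 1.555, -0.011, 1.109, -0.083], TCP at [0.259, 0.623, 0.231] pointing down, gripper open.
Joint ranges: [-2.96, 2.96], [-0.34, 2.1], [-1.41, 1.46], [0.24, 2.44], [-1.37, 4.51], [0.17, 1.92], [-2.96, 2.96]. Speed limits (rad/s): [2.39, 2.39, 3.14, 3.14, 3.14, 3.14, 3.14].

### API

Orientations are given as a unit quaternion [w, x, y, z].
In Python, from station import readout, viewer, bot gives the robot as it stands. The module is installed in compiled form; this text tells all that it offers.
- The arm moves only by the shell command python3 -m handwheel 'ROWS' [FORCE]. ROWS is JSON, a list of rows, each a list of 3 entries, a list of its own where there are three numbers: the shift along the tool's x, y, z in mm, then the turn, a rotation vector about the tool's x, y, z in degrees, then the gripper command: -1 is fully open, 1 is shut, values between are in proportion. In form: [[[x, y, z], [ax, ay, az], grip], ...]. A call has 1 to 20 rows; each row is the pose to reach, as a shift and turn from the pose commanded when the call began, along the tool's axes at that moment; what a row does not reach only later rows make up. A row lasts 1/12 s, in which the tool goes at most 41.7 mm and 7.16 degrees, less where a joint would pass 70% of its speed; a pose out of reach is approached as far as the arm can. A call with a gripper value outside its range is refused whole. The fingers move at their own pace and stop on an object; FORCE is the grip in N (left out, the last holds). Time passes only in rows, so rows that repeat a pose let the fingers close. It gives the time, the measured TCP pose, the force and the opening at its end, in the units of the state.
- readout.get_obs(): the state, without advancing time (a new reading comes with each control period).
- viewer.read_camera(name): name is "side" or "top" or "wrist"; returns a dict with "frame" (480x640x3 uint8, red, green, blue), "fx", "fy", "cx", "cy" (pixels), "rvec" (rotation vector, rad) and "tvec" (3), from world to camera coordinates, as OpenCV has them; the wrist camera has in their place "tool_from_camera" (4x4, takes a point from camera to tool coordinates, whose origin is the TCP and whose axes are the flange's). Camera axes: x right, y down, z forward; pixel columns grow to the right and rows downward; lengths in m; the calibration is good to about 2 mm. The wrist camera is an equidistant fisheye: a pixel r from the principal point sees the ray r / f radians off the axis. A picture is of the moment at which its call begins: read the wrist's pose just before it. There is no depth.
- bot.hand_in(): hands the job in, once; it reports no verdict.
Trained networks look in a picture, given as the dict that the camera call returned (one of the last four; its "shot" number tells which), for a name from the list of things; names that differ only in an ending like _2 or _b are one class to them, and where a whole thing is asked for, a point or a joint stands for the part that bears it (a point fixed in the world has none). Each returns a list of dicts, best first, with "score" (0 to 1); they miss things now and then, are a little off and sometimes report something else, mostly with a low value. They report only what shows in the picture. A call takes as long as a camera call. They do not tell look-alikes from the thing itself.
- viewer.search_frame(picture, target): "rect" ([centre column, centre row, width, height] in pixels, round what is visible of it).
- viewer.outline_of(picture, target): "mask" (480x640 bool, what is visible of it) and "rect" ([centre column, centre row, width, height] in pixels, round what is visible of it).
The state is a dict: "t": time; "q": joint angles; "joint_vel": joint speeds; "joint_torque": joint torques, N m; "eef_pos": TCP position; "tool_rot": TCP orientation; "contact_force": force on the tool from outside, world axes, zero at the start; "torque": the same for the moment, N m; "gripper_width": opening from 0.0 (shut) to 1.0 (fully open).
Only numpy, scipy, OpenCV 4.12 (cv2) and the standard library are available. Lean on these libraries where they do the work, as an engineer would, in place of code of your own. Each camera call takes 0.05 s, during which the arm holds its last target. There are 200 camera calls.

## Working session

There is one attempt and no reset: what is moved stays moved. The work goes in short steps, Python scripts to look and compute and a shell command to move; the robot and the scene stay as the last step left them, time stands still between calls to the robot, and variables do not carry over. Pictures are saved under pics/ and viewed, on a budget of 10 in all, crops included, one or two more only if the job needs it, and the job is handed in when it is done.

```bash
mkdir -p pics; cat > h.py <<'E'
import numpy as np,cv2
from station import readout,viewer,bot
def ray(p,u,v,z):
    R=cv2.Rodrigues(np.array(p["rvec"],float))[0];t=np.array(p["tvec"],float)
    d=R.T@np.array([(u-p["cx"])/p["fx"],(v-p["cy"])/p["fy"],1]);c=-R.T@t
    return c+d*(z-c[2])/d[2]
def save(p,n): cv2.imwrite(f"pics/{n}.png",p["frame"][...,::-1])
E
python3 - <<'E'
from h import *
o=readout.get_obs();print({k:np.round(v,3) for k,v in o.items()})
p=viewer.read_camera("top");save(p,"top0")
for n in ["shim_1_top","board","paperweight","tray"]:
    for r in viewer.search_frame(p,n)[:6]:
        print(n,round(r["score"],2),np.round(r["rect"],1),ray(p,*r["rect"][:2],.057 if 'shim' in n else .044).round(4))
s=viewer.read_camera("side");save(s,"side0")
for r in viewer.search_frame(s,"shim_1_top")[:6]: print(round(r["score"],2),np.round(r["rect"],1),ray(s,*r["rect"][:2],.052).round(4))
E
```

```text
{'t': np.float64(0.0), 'q': array([-1.285,  0.478,  0.022,  1.556, -0.011,  1.109, -0.083]), 'joint_vel': array([-0.001, -0.001,  0.   , -0.   , -0.   ,  0.   , -0.   ]), 'joint_torque': array([ 1.0000e-03, -5.9645e+01,  1.6090e+00, -2.8120e+01,  1.3000e-02,
        9.0000e-03,  0.0000e+00]), 'eef_pos': array([0.259, 0.623, 0.23 ]), 'tool_rot': array([-0.   ,  0.196,  0.981, -0.001]), 'contact_force': array([-0.508,  0.186,  0.11 ]), 'torque': array([ 0.027, -0.019, -0.027]), 'gripper_width': np.float64(0.997)}
shim_1_top 0.71 [328.1 194.4   9.5  12. ] [0.6411 0.1203 0.057 ]
shim_1_top 0.55 [380.3 195.5  12.4  10.6] [0.6412 0.0082 0.057 ]
shim_1_top 0.26 [355.4 228.1  93.6 108.5] [0.5687 0.0605 0.057 ]
shim_1_top 0.19 [327.  261.6   7.6   8.5] [0.4955 0.1189 0.057 ]
board 0.55 [353.2 226.   95.4 105.7] [0.5757 0.0649 0.044 ]
board 0.52 [326.4 263.4  10.2   8.7] [0.4934 0.1204 0.044 ]
paperweight 0.89 [346.4 335.4  10.2  32.1] [0.344 0.075 0.044]
paperweight 0.59 [349.6 225.4  13.5  33.9] [0.5768 0.0726 0.044 ]
paperweight 0.59 [420.  146.6  19.8  36.5] [ 0.7575 -0.0793  0.044 ]
tray 0.73 [355.5 227.9 103.8 116.5] [0.5716 0.0598 0.044 ]
0.64 [296.4 180.8  15.2  16.4] [0.6484 0.0054 0.052 ]
0.48 [268.5 227.2  17.   12. ] [0.6446 0.1236 0.052 ]
0.36 [297.2 182.4   9.6  14.1] [0.6453 0.0085 0.052 ]
```

```bash
python3 - <<'E'
import cv2
t=cv2.imread("pics/top0.png")[160:300,270:450];s=cv2.imread("pics/side0.png")
cv2.imwrite("pics/c1.png",cv2.resize(t,(771,600),interpolation=cv2.INTER_CUBIC))
E
```

```text
(no output)
```

View pics/side0.png

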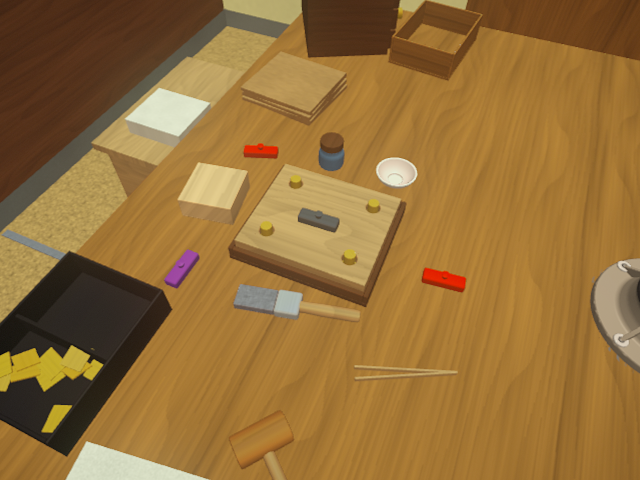

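View pics/c1.png

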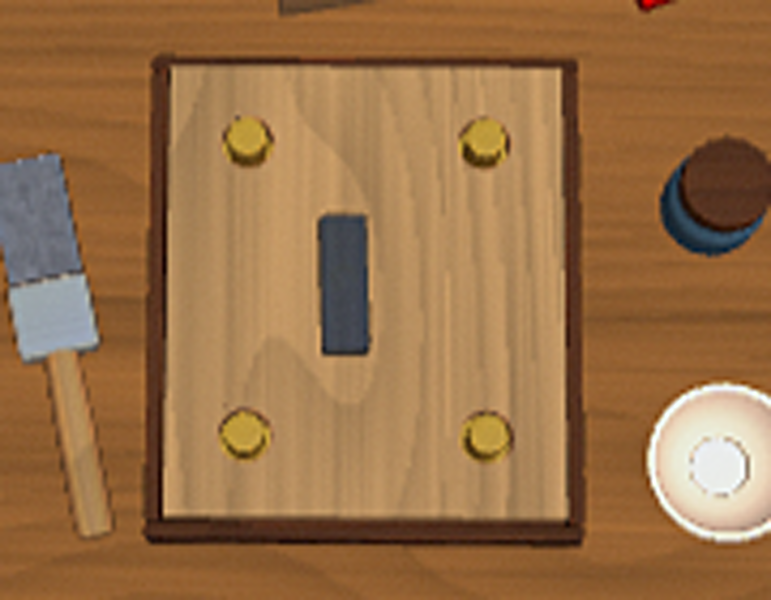

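The side view shows the tray with its board and four brass buttons, and the grey paperweight in the middle. The red and purple look-alikes are off the board. In the top crop the button tops sit at about (248,136), (485,137), (244,430) and (488,432).

```bash
python3 - <<'E'
from h import *
p=viewer.read_camera("top")
P=[ray(p,270+x/4.283,160+y/4.286,.057)[:2] for x,y in [(248,136),(485,137),(244,430),(488,432)]]
C=[ray(p,270+x/4.283,160+y/4.286,.044)[:2] for x,y in [(171,66),(563,67),(163,518),(569,521)]]
P=np.array(P);C=np.array(C);print(P.round(4),P.mean(0));print(C.round(4),C.mean(0))
d=P[0]+P[1]-P[2]-P[3];print("yaw",np.degrees(np.arctan2(d[1],d[0])),np.linalg.norm(d)/2)
d=P[0]+P[2]-P[1]-P[3];print("yaw",np.degrees(np.arctan2(-d[0],d[1])),np.linalg.norm(d)/2)
d=C[0]+C[2]-C[1]-C[3];print("yaw",np.degrees(np.arctan2(-d[0],d[1])),np.linalg.norm(d)/2)
# side check: project
R=cv2.Rodrigues
s=viewer.read_camera("side")
pts=np.c_[P,np.full(4,.057)]
print(cv2.projectPoints(pts,np.array(s["rvec"],float),np.array(s["tvec"],float),np.array([[s["fx"],0,s["cx"]],[0,s["fy"],s["cy"]],[0,0,1]],float),None)[0].reshape(-1,2).round(1))
E
```

```text
[[ 6.470e-01  1.209e-01]
 [ 6.491e-01  2.000e-03]
 [ 4.982e-01  1.191e-01]
 [ 5.001e-01 -6.000e-04]] [0.57361307 0.06033735]
[[ 0.6864  0.1614]
 [ 0.6902 -0.0385]
 [ 0.4554  0.1581]
 [ 0.4586 -0.0418]] [0.57267087 0.05980945]
yaw 0.8439143450205032 0.14894865509432417
yaw 0.9396186520300969 0.11930361708135681
yaw 1.0153404952855922 0.19998250345677313
[[267.7 223.7]
 [296.8 177.5]
 [350.6 252.2]
 [374.4 201.4]]
```

```bash
python3 -m handwheel '[[[0,0,0],[0,0,-7],1],[[0,0,0],[0,0,-14],1],[[0,0,0],[0,0,-21],1],[[0,0,0],[0,0,-22.6],1],[[0,0,0],[0,0,-22.6],1],[[0,0,0],[0,0,-22.6],1]]' 40
```

```text
t: 0.95
eef_pos: [0.2591, 0.6233, 0.2313]
tool_rot: [-0.0, 0.001, 1.0, 0.0]
contact_force: [-0.6, 0.5, -0.2]
gripper_width: 0.143
```

```bash
python3 -m handwheel '[[[-213.5,-480,60],[0,0,0],1],[[-213.5,-480,60],[0,0,0],1],[[-213.5,-480,60],[0,0,0],1],[[-213.5,-480,60],[0,0,0],1],[[-213.5,-480,60],[0,0,0],1],[[-213.5,-480,60],[0,0,0],1],[[-213.5,-480,60],[0,0,0],1],[[-213.5,-480,60],[0,0,0],1],[[-213.5,-480,60],[0,0,0],1],[[-213.5,-480,60],[0,0,0],1],[[-213.5,-480,60],[0,0,0],1],[[-213.5,-480,60],[0,0,0],1],[[-213.5,-480,60],[0,0,0],1],[[-213.5,-480,60],[0,0,0],1],[[-213.5,-480,140],[0,0,0],1],[[-213.5,-480,140],[0,0,0],1],[[-213.5,-480,140],[0,0,0],1],[[-213.5,-480,140],[0,0,0],1],[[-213.5,-480,140],[0,0,0],1]]'; python3 - <<'E'
from h import *
p=viewer.read_camera("side");cv2.imwrite("pics/s1.png",cv2.resize(p["frame"][80:320,180:480,::-1],(750,600)))
E
```

```text
t: 2.53
eef_pos: [0.4736, 0.1442, 0.0928]
tool_rot: [0.001, -0.0, 1.0, 0.0]
contact_force: [0.4, 0.3, 0.6]
gripper_width: 0.002
```

View pics/s1.png

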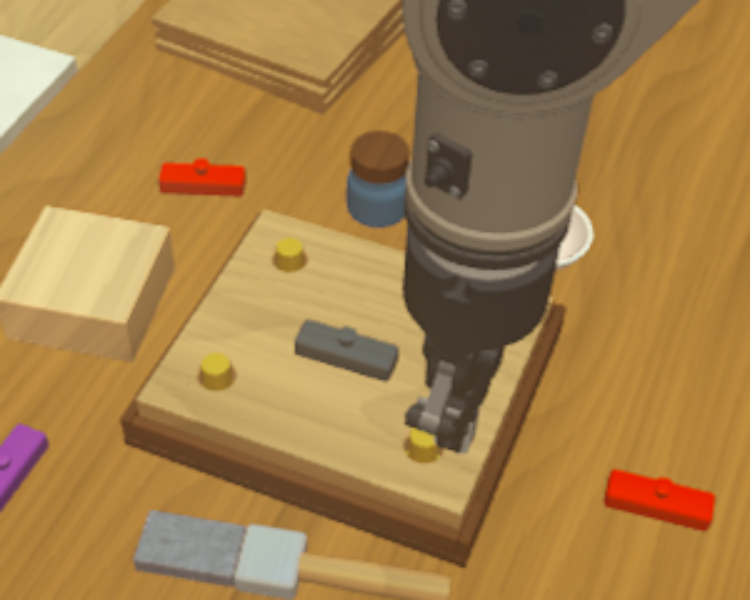

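The shut fingers are above the near-left corner, about 49 mm over the board and outboard of the button at (423,440) in the crop. Next I press gently, in stages.

```bash
python3 -m handwheel '[[[0,0,30],[0,0,0],1],[[0,0,42],[0,0,0],1],[[0,0,46],[0,0,0],1],[[0,0,49],[0,0,0],1],[[0,0,50],[0,0,0],1],[[0,0,51],[0,0,0],1],[[0,0,51],[0,0,0],1]]'; python3 -m handwheel '[[[0,0,1],[0,0,0],1],[[0,0,1],[0,0,0],1],[[0,0,1],[0,0,0],1]]'
```

```text
t: 3.17
eef_pos: [0.4738, 0.1442, 0.0438]
tool_rot: [0.001, -0.0, 1.0, 0.001]
contact_force: [-6.7, -1.9, 23.3]
gripper_width: -0.001
t: 3.42
eef_pos: [0.4738, 0.1443, 0.0436]
tool_rot: [0.001, -0.0, 1.0, 0.001]
contact_force: [-10.7, -2.8, 33.9]
gripper_width: -0.006
```

Near-left is firm: 34 N with the surface still at 43.6 mm. On to near-right.

```bash
python3 -m handwheel '[[[0,0,-40],[0,0,0],1],[[0,0,-40],[0,0,0],1],[[-2,-170,-40],[0,0,0],1],[[-2,-170,-40],[0,0,0],1],[[-2,-170,-40],[0,0,0],1],[[-2,-170,-40],[0,0,0],1],[[-2,-170,-40],[0,0,0],1],[[-2,-170,-40],[0,0,0],1],[[-2,-170,-40],[0,0,0],1],[[-2,-170,-15],[0,0,0],1],[[-2,-170,-7],[0,0,0],1],[[-2,-170,-4],[0,0,0],1],[[-2,-170,-2],[0,0,0],1],[[-2,-170,-1],[0,0,0],1],[[-2,-170,-1],[0,0,0],1],[[-2,-170,-1],[0,0,0],1]]'
```

```text
t: 4.75
eef_pos: [0.4748, -0.0248, 0.0433]
tool_rot: [-0.0, -0.001, 1.0, 0.001]
contact_force: [-12.5, 1.9, 40.1]
gripper_width: 0.0
```

Near-right is firm too (40 N at 43.3 mm). On to far-right, pressing more lightly.

```bash
python3 -m handwheel '[[[0,0,-40],[0,0,0],1],[[0,0,-40],[0,0,0],1],[[-198,1,-40],[0,0,0],1],[[-198,1,-40],[0,0,0],1],[[-198,1,-40],[0,0,0],1],[[-198,1,-40],[0,0,0],1],[[-198,1,-40],[0,0,0],1],[[-198,1,-40],[0,0,0],1],[[-198,1,-40],[0,0,0],1],[[-198,1,-15],[0,0,0],1],[[-198,1,-7],[0,0,0],1],[[-198,1,-4],[0,0,0],1],[[-198,1,-2],[0,0,0],1],[[-198,1,-2],[0,0,0],1],[[-198,1,-2],[0,0,0],1]]'
```

```text
t: 6.0
eef_pos: [0.6705, -0.0242, 0.044]
tool_rot: [-0.002, -0.001, 1.0, 0.001]
contact_force: [-8.8, 1.9, 13.2]
gripper_width: 0.0
```

```bash
python3 -m handwheel '[[[0,0,1],[0,0,0],1],[[0,0,1],[0,0,0],1]]'; python3 -m handwheel '[[[0,0,-40],[0,0,0],1],[[0,0,-40],[0,0,0],1],[[1,170,-40],[0,0,0],1],[[1,170,-40],[0,0,0],1],[[1,170,-40],[0,0,0],1],[[1,170,-40],[0,0,0],1],[[1,170,-40],[0,0,0],1],[[1,170,-40],[0,0,0],1],[[1,170,-40],[0,0,0],1],[[1,170,-15],[0,0,0],1],[[1,170,-7],[0,0,0],1],[[1,170,-4],[0,0,0],1],[[1,170,-2],[0,0,0],1],[[1,170,-1],[0,0,0],1],[[1,170,-1],[0,0,0],1]]'
```

```text
t: 6.17
eef_pos: [0.6705, -0.0242, 0.0439]
tool_rot: [-0.002, -0.001, 1.0, 0.001]
contact_force: [-11.0, 1.6, 19.5]
gripper_width: -0.0
t: 7.42
eef_pos: [0.6722, 0.1435, 0.043]
tool_rot: [0.0, 0.0, 1.0, -0.0]
contact_force: [-1.5, -1.6, 2.7]
gripper_width: 0.003
```

Far-left is the soft corner (2.7 N and sinking). I'll press it further, to about 4–5 mm.

```bash
python3 -m handwheel '[[[0,0,1],[0,0,0],1],[[0,0,2],[0,0,0],1],[[0,0,3],[0,0,0],1],[[0,0,4],[0,0,0],1],[[0,0,4],[0,0,0],1]]'; python3 -m handwheel '[[[0,0,1],[0,0,0],1],[[0,0,1],[0,0,0],1],[[0,0,1],[0,0,0],1]]'
python3 - <<'E'
from h import *
p=viewer.read_camera("side");cv2.imwrite("pics/s2.png",cv2.resize(p["frame"][80:320,180:480,::-1],(750,600)))
E
```

```text
t: 7.83
eef_pos: [0.6728, 0.1444, 0.0394]
tool_rot: [0.001, -0.0, 1.0, 0.0]
contact_force: [-1.0, -2.0, 8.1]
gripper_width: -0.001
t: 8.08
eef_pos: [0.6729, 0.1444, 0.0392]
tool_rot: [0.001, -0.0, 1.0, 0.0]
contact_force: [-3.3, -3.0, 13.7]
gripper_width: -0.002
```

View pics/s2.png

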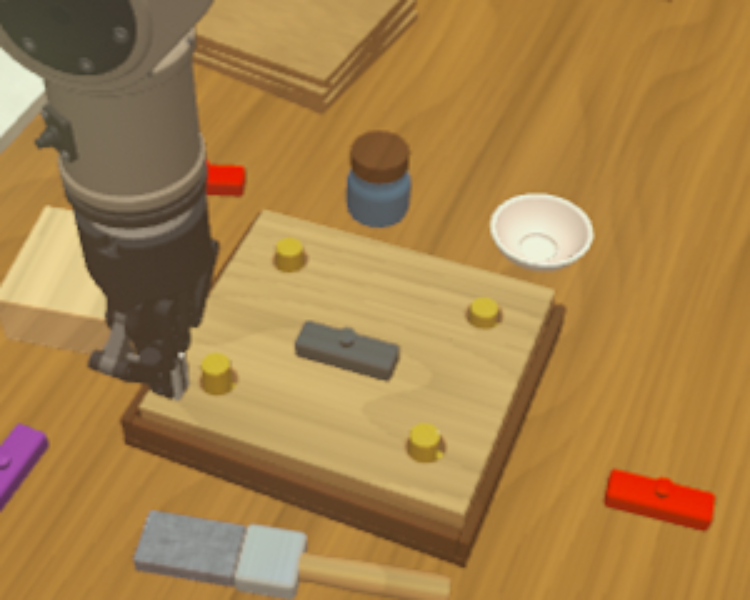

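It sank about 4.8 mm and then bottomed out. The picture shows the button beside the fingers at (216,373) standing taller and the opposite one at (484,312) lower. I let it go, then move over that button.

```bash
python3 -m handwheel '[[[0,0,-20],[0,0,0],1],[[0,0,-40],[0,0,0],1],[[0,0,-40],[0,0,0],1],[[0,0,-40],[0,0,0],1],[[26,-23,-40],[0,0,0],1],[[26,-23,-40],[0,0,0],1],[[26,-23,-40],[0,0,0],1],[[26,-23,-25],[0,0,0],1],[[26,-23,-25],[0,0,0],1],[[26,-23,-25],[0,0,0],1]]'
python3 - <<'E'
from h import *
p=viewer.read_camera("side");cv2.imwrite("pics/s3.png",cv2.resize(p["frame"][130:290,200:400,::-1],(750,600)))
E
```

```text
t: 8.97
eef_pos: [0.6451, 0.1223, 0.061]
tool_rot: [-0.001, -0.001, 1.0, -0.0]
contact_force: [-0.7, 0.5, -0.2]
gripper_width: 0.001
```

View pics/s3.png

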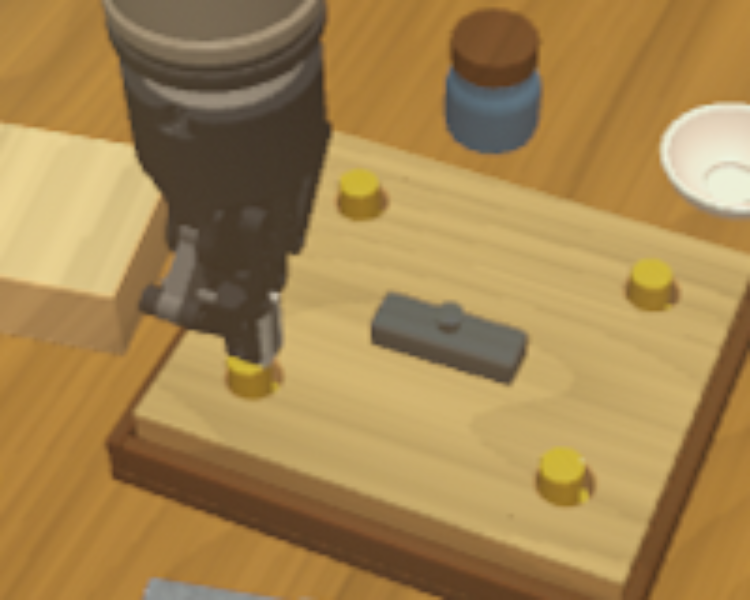

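The board is level again, with all four buttons up and the fingers centred just above the far-left one at (252,370). Pressing it in stages.

```bash
python3 -m handwheel '[[[-1,0,3],[0,0,0],1],[[-1,0,5],[0,0,0],1],[[-1,0,7],[0,0,0],1],[[-1,0,9],[0,0,0],1],[[-1,0,11],[0,0,0],1],[[-1,0,13],[0,0,0],1],[[-1,0,14],[0,0,0],1],[[-1,0,15],[0,0,0],1],[[-1,0,16],[0,0,0],1],[[-1,0,16],[0,0,0],1],[[-1,0,16],[0,0,0],1]]'; python3 -m handwheel '[[[0,0,1],[0,0,0],1],[[0,0,1],[0,0,0],1],[[0,0,1],[0,0,0],1]]'
```

```text
t: 9.93
eef_pos: [0.6475, 0.1219, 0.0475]
tool_rot: [0.001, -0.0, 1.0, 0.0]
contact_force: [-1.6, 0.9, 6.4]
gripper_width: 0.0
t: 10.18
eef_pos: [0.6475, 0.1219, 0.0465]
tool_rot: [0.001, -0.0, 1.0, 0.0]
contact_force: [-1.8, -0.1, 6.5]
gripper_width: 0.001
```

```bash
python3 -m handwheel '[[[0,0,1],[0,0,0],1],[[0,0,2],[0,0,0],1],[[0,0,2],[0,0,0],1],[[0,0,2],[0,0,0],1]]';python3 -m handwheel '[[[0,0,1],[0,0,0],1],[[0,0,1],[0,0,0],1],[[0,0,1],[0,0,0],1]]'
```

```text
t: 10.52
eef_pos: [0.6476, 0.1219, 0.0451]
tool_rot: [0.001, -0.0, 1.0, 0.0]
contact_force: [-3.9, -0.9, 10.4]
gripper_width: -0.004
t: 10.77
eef_pos: [0.6477, 0.1219, 0.045]
tool_rot: [0.001, -0.0, 1.0, 0.001]
contact_force: [-6.6, -0.3, 17.7]
gripper_width: -0.006
```

```bash
python3 -m handwheel '[[[0,0,1],[0,0,0],1],[[0,0,1],[0,0,0],1],[[0,0,1],[0,0,0],1]]';python3 -m handwheel '[[[0,0,-30],[0,0,0],1],[[0,0,-60],[0,0,0],1],[[0,0,-100],[0,0,0],1],[[0,0,-140],[0,0,0],1],[[0,0,-140],[0,0,0],1],[[0,180,-140],[0,0,0],1],[[0,180,-140],[0,0,0],1],[[0,180,-140],[0,0,0],1],[[0,180,-140],[0,0,0],1],[[0,180,-140],[0,0,0],1],[[0,180,-140],[0,0,0],1],[[0,180,-140],[0,0,0],1]]'
python3 - <<'E'
from h import *
p=viewer.read_camera("side");t=viewer.read_camera("top")
a=cv2.resize(p["frame"][130:290,200:420,::-1],(550,400));b=cv2.resize(t["frame"][180:280,300:410,::-1],(250,227))
b=cv2.copyMakeBorder(b,0,400-227,0,0,cv2.BORDER_CONSTANT)
cv2.imwrite("pics/s4.png",np.hstack([a,b]))
E
```

```text
t: 11.02
eef_pos: [0.6477, 0.1219, 0.0449]
tool_rot: [0.001, -0.0, 1.0, 0.001]
contact_force: [-8.2, -1.3, 25.6]
gripper_width: 0.0
t: 12.02
eef_pos: [0.6462, 0.3028, 0.1807]
tool_rot: [-0.0, -0.002, 1.0, -0.0]
contact_force: [-0.0, -1.1, 0.0]
gripper_width: 0.003
```

View pics/s4.png

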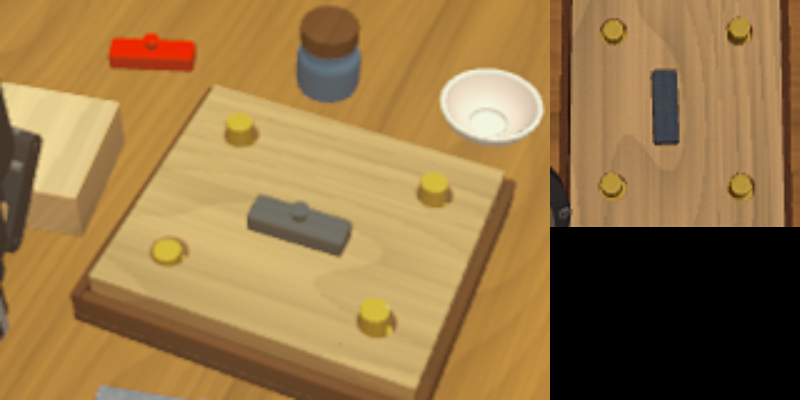

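The far-left button at (167,250) is flush, the other three are up, the board looks level and seated, and the paperweight hasn't moved. The arm is clear, so I'm handing in.

```bash
python3 -c "
from station import bot;print(bot.hand_in())"
```

```text
the job is handed in; nothing more can be done
None
```

The rocking corner was the far-left one. I pressed its shim button home and handed the job in at about 12 s of the 56 s allowed; no verdict was reported.

- **Finding the corner:** Near-left, near-right and far-right held firm at 34, 40 and 20 N, with the board's top still at 43–44 mm. Far-left gave way at about 3–8 N, sank about 4.8 mm at the press point and then bottomed out. I let it go, and the side view showed the board level again with all buttons up.
- **Pressing the button:** It stopped at 44.9–45.0 mm, the stated home height, and held under 26 N.
- **Last checks:** The last pictures show that button flush, the other three up, the board level by eye and the paperweight where it was. The arm ended clear, about 180 mm up and left of the tray, with no contact force beyond sensor noise. I did not measure the final level or the button travel beyond the height reading and these pictures.
- **One high reading:** The near-right press reached 40 N at the fingertips, more than I intended. The 40 N limit is for the arm and the gripper's body, and only the fingertips were in contact.

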